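# Secure the steel sippy cup in the cup rack with the clamp stop

### The job

The steel sippy cup stands loose in the bamboo cup rack. Slide the rack's stop along its rail until the cup is held snugly between the stop and the end wall with no play left, then turn the wing knob on the stop clockwise until it is tight, so that the stop is locked, and let go. Keep the cup upright in the rack and leave the other things on the ledge where they stand.

Things in the scene. Friction and masses are not known exactly. Their poses are not given: they have to be found in the camera images.
- rack: Bamboo cup rack fixed to the ledge: a board 170 (x) x 300 (y) x 12 mm thick, origin at the centre of its underside, z up. The cup's lane runs along y at x = +30 mm. A rim, top 32 mm over the ledge, runs along the far edge (x = +81 mm). A steel rail (20 mm wide, top 26 mm over the ledge) runs along y at x = -50 mm and carries the stop.
- end_wall (a point): Point on the inner face of the rack's fixed end wall, on the lane's centre line, 45 mm over the ledge; y = +142 mm in the rack's frame, axes as the rack's. The wall is 100 mm wide (rack x -15 to +85 mm), its top 82 mm over the ledge.
- stop (a joint): Travel of the stop along the rack's +y (m), 0 to 0.16; grows towards the end wall. At value s its pushing face lies at y = s - 0.066 in the rack's frame; the 72 mm cup is held without play at s = 0.136. Knob loose: slides against about 1.5 N and stays where left; pushing the cup along takes 2 to 4 N more. It may be moved by holding its knob.
- knob (a joint): Angle of the stop's wing knob (rad): 0 fully loose, 1.4 hard stop, fully tight; grows clockwise seen from its outer end. It presses a spring shoe on the rail: starts to bite at 0.8, from 1.15 the stop counts as locked (holds about 13 N; about 20 N at 1.4). Turning takes 0.16 N m, rising to about 0.3 N m when tight; it stays where left.
- stop_face (a point): Point on the pushing face of the sliding aluminium stop, on the lane's centre line, 45 mm over the ledge; axes as the rack's. The stop is a carriage on the rail with a plate 8 mm thick (rack x -28 to +75 mm, 15 to 75 mm over the ledge) across the lane.
- knob_grip (a point): Grip point of the knob: on its axis, 40 mm out from the carriage's sloping face, about 99 mm over the ledge. z: turning axis, outward, leaning 35 degrees from vertical to the rack's -x (robot side). x: along the black wing, turns with it; at knob value 0.7 the wing points straight up the slope. Wing 46 mm long (x), 12 thick (y), 30 high (z), ending 13 mm above this point.
- cup: Stainless steel sippy cup with a grey press-button lid, loose, about 0.22 kg: 72 mm diameter, steel body 88 mm high, 125 mm high in all. Origin at the centre of its underside, z up.
- frosted_cup: Frosted plastic cup, bystander, 76 mm wide at the rim, 95 mm high, origin at the centre of its underside.
- tumbler: Small glass tumbler turned upside down, bystander, 68 mm wide, 85 mm high, origin at the centre of its underside.
- spice_jar: Small amber glass jar with a steel lid, bystander, 48 mm wide, 85 mm high, origin at the centre of its underside.
- scoop: Red plastic measuring scoop lying on the ledge, bystander: bowl 44 mm wide, 26 mm high, flat handle to its -x, 120 mm long in all. Origin under the bowl's centre.
- coaster: Round bamboo coaster, bystander, 96 mm wide, 8 mm thick, lying on the ledge; origin at the centre of its underside.
- spoon: Steel spoon lying on the ledge, bystander; its origin lies on its underside, its length along its x.

How it is judged:
By the outcome, as a careful person would: the job done as asked, in the order asked, and still so for the second after the job is handed in, with the robot touching nothing.
It also fails if it takes over 38 s, if anything falls off the work surface, if the arm or the gripper's body presses on something with over 40 N, if the wrist force passes 120 N, or if a joint passes its speed limit or range.

### The arm

A 6-joint arm with a two-finger parallel gripper is mounted at the origin on the work surface. World frame = base frame: x ahead of the robot, y to its left, z up, the work surface at z = 0. Lengths are in m, angles in rad, forces in N, time in s.
With the tool pointing down it reaches from about 0.25 to 0.775 m from the base axis. Payload 4 kg.
Tool frame: the origin (TCP) lies on the centre line of the jaws, within the pads' length; the fingertips stand 17 mm ahead of it and the grasp point (between the pads) lies 2 mm behind it; z points along the fingers, y is the line along which they close (so a half turn about z gives the same grasp; the last joint's range is limited). The gripper opens to 94 mm and grips with 3 to 60 N. Pads are 16 mm wide; open, the fingers measure 119 mm over their backs; the gripper's body (75 mm by 177 mm) begins 78 mm behind the grasp point.
Start: joints at [-0.103, 0.087, 1.371, -0, 1.684, -0.103], TCP at [0.55, -0, 0.2] pointing down, gripper open.
Joint ranges: [-3.1, 3.1], [-0.76, 2.03], [0.27, 2.55], [-1.08, 4.22], [0.17, 2.65], [-2.57, 2.57]. Speed limits (rad/s): [2.79, 2.79, 3.14, 3.14, 3.14, 3.14].

### API

Orientations are given as a rotation vector (axis times angle).
In Python, from cell import ctrl, vision, workorder gives the robot as it stands.
- The arm moves only by the shell command python3 -m handwheel 'ROWS'. ROWS is JSON, a list of rows, each a list of 3 entries, a list of its own where there are three numbers: the shift along the tool's x, y, z in m, then the turn about the tool's z in degrees, then the gripper command: -1 is fully open, 1 is shut, values between are in proportion. In form: [[[x, y, z], roll, claw], ...]. A call has 1 to 8 rows; each row shifts and turns the commanded pose from where the row before left it, along the tool's axes as they then stand; what a row does not reach is not made up. A row lasts 1/12 s, in which the tool goes at most 41.7 mm and 7.16 degrees, less where a joint would pass 70% of its speed; a pose out of reach is approached as far as the arm can. A call is refused whole if a number of a shift passes 0.0417 or a number of a turn 7.16, either way. A call with a gripper value outside its range is refused whole. The fingers move at their own pace and stop on an object; the grip force is fixed at half the most. Time passes only in rows, so rows that do not move let the fingers close. It gives the time, the measured TCP pose, the force, the opening and the grip force at its end, in the units of the state.
- ctrl.observe(): the state, without advancing time (a new reading comes with each control period).
- vision.snapshot(name): name is "scene" or "side" or "wrist"; returns the picture (384x512x3 uint8, red, green, blue); there is no depth.
- vision.camera_params(name): a dict with "fx", "fy", "cx", "cy" (pixels), "world_from_camera" (4x4, takes a point from camera to world coordinates); the wrist camera has in their place "T_tool_cam" (4x4, takes a point from camera to tool coordinates, whose origin is the TCP and whose axes are the flange's). Camera axes: x right, y down, z forward; pixel columns grow to the right and rows downward; lengths in m; the calibration is good to about 2 mm. A picture is of the moment at which its call begins: read the wrist's pose just before it. camera_params takes no time and is no camera call.
- workorder.sign_off(): hands the job in; it is judged then, once.
The state is a dict: "clock": time; "joint_positions": joint angles; "qvel": joint speeds; "joint_torque": joint torques, N m; "ee_pos": TCP position; "ee_rot": TCP orientation; "contact_force": force on the tool from outside, world axes, zero at the start; "wrist_torque": the same for the moment, N m; "grip_width": finger opening in m; "grasp_force": force on a finger pad.
Only numpy, scipy, OpenCV 4.12 (cv2) and the standard library are available. Lean on these libraries where they do the work, as an engineer would, in place of code of your own. Each camera call takes 0.05 s, during which the arm holds its last target. There are 200 camera calls.

## Working session

There is one attempt and no reset: what is moved stays moved. The work goes in short steps, Python scripts to look and compute and a shell command to move; the robot and the scene stay as the last step left them, time stands still between calls to the robot, and variables do not carry over. Pictures are saved under pics/ and viewed, at most 10 in all, crops included, and the job is handed in when it is done.

```bash
mkdir -p pics; python3 - <<'E'
from cell import ctrl, vision
import cv2,numpy as np
s=ctrl.observe();print(s)
for n in ("scene","side"):
    im=vision.snapshot(n);cv2.imwrite(f"pics/{n}0.png",cv2.resize(im[:,:,::-1],(800,600),interpolation=cv2.INTER_CUBIC))
    cv2.imwrite(f"pics/{n}0raw.png",im[:,:,::-1])
for n in ("scene","side","wrist"):print(n,vision.camera_params(n))
E
```

```text
{'clock': 0.0, 'joint_positions': array([-1.03107778e-01,  8.79670684e-02,  1.37226326e+00, -2.15225500e-05,
        1.68355757e+00, -1.03123403e-01]), 'qvel': array([-1.62844794e-03, -8.96958866e-04, -6.55559914e-05, -7.30679485e-04,
       -4.02698663e-05, -4.76149996e-04]), 'joint_torque': array([ 1.28542815e-03, -3.40182602e+01, -3.02423716e+01,  7.18220207e-02,
        3.29729996e-02, -1.13141955e-04]), 'ee_pos': array([5.49445092e-01, 4.08541870e-05, 1.98293006e-01]), 'ee_rot': array([-2.22023100e+00, -2.22026037e+00,  2.19926740e-03]), 'contact_force': array([-0.15843054, -0.31864509, -0.46205011]), 'wrist_torque': array([-0.00446114,  0.03180938, -0.01196963]), 'grasp_force': 0.0, 'grip_width': 0.09382495572518586}
scene {'fx': 359.6085577492162, 'fy': 359.6085577492162, 'cx': 249.94104128000265, 'cy': 194.53665851334398, 'world_from_camera': array([[ 0.74194783,  0.33921623, -0.57831286,  1.07761705],
       [ 0.67016068, -0.40088887,  0.62463812, -0.56576438],
       [-0.0199518 , -0.85101144, -0.52476801,  0.57829469],
       [ 0.        ,  0.        ,  0.        ,  1.        ]])}
side {'fx': 446.34000712078335, 'fy': 446.34000712078335, 'cx': 253.19484609467017, 'cy': 188.0978629153829, 'world_from_camera': array([[ 0.69676649, -0.54453203,  0.46690612, -0.04392753],
       [-0.71718907, -0.51752032,  0.46670393, -0.59958924],
       [-0.01250183, -0.66004362, -0.75112324,  1.05005538],
       [ 0.        ,  0.        ,  0.        ,  1.        ]])}
wrist {'fx': 294.737541327852, 'fy': 294.737541327852, 'cx': 256.0373882901789, 'cy': 187.31295167686292, 'T_tool_cam': array([[-2.27925104e-04, -9.61942915e-01, -2.73250390e-01,
         7.99332001e-02],
       [ 9.99999901e-01, -3.23783270e-04,  3.05712069e-04,
         1.18978653e-03],
       [-3.82551464e-04, -2.73250293e-01,  9.61942894e-01,
        -1.85200200e-01],
       [ 0.00000000e+00,  0.00000000e+00,  0.00000000e+00,
         1.00000000e+00]])}
```

View pics/scene0.png

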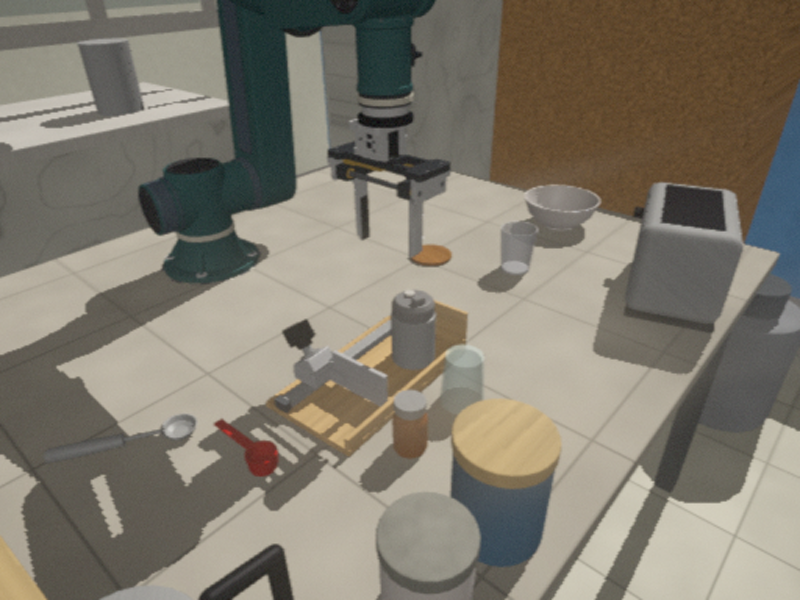

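View pics/side0.png

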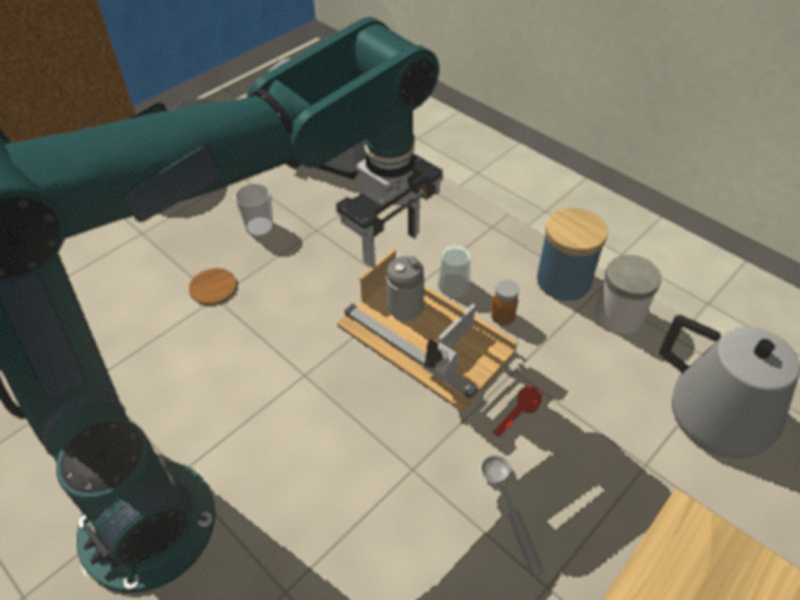

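Both views show the rack ahead and to the right: stop near side view (445,345), cup (405,290), and the wing knob at scene (300,333). I'll enlarge both rack regions to read its corners.

```bash
python3 - <<'E'
import cv2,numpy as np
a=cv2.imread("pics/side0raw.png")[150:270,205:345];b=cv2.imread("pics/scene0raw.png")[175:295,165:305]
f=lambda i:cv2.resize(i,(700,600),interpolation=cv2.INTER_CUBIC)
cv2.imwrite("pics/ca.png",f(a));cv2.imwrite("pics/cb.png",f(b))
E
```

```text
(no output)
```

View pics/ca.png

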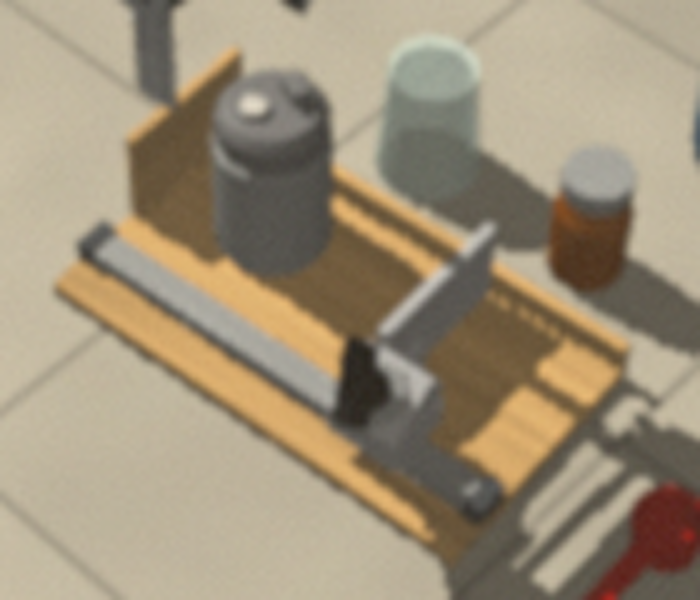

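View pics/cb.png

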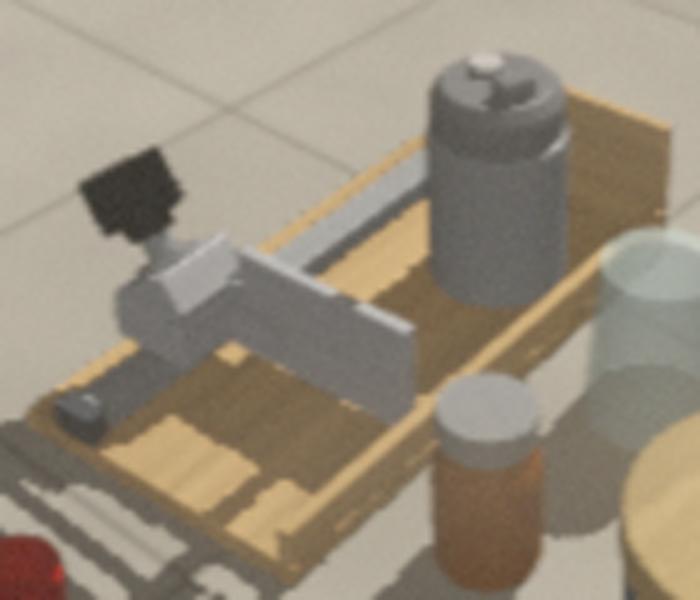

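In the side crop the rack corner is at (55,287), the wall top ends at (128,140) and (238,50), and the plate top at (380,330) to (490,225). The scene crop shows the wing around (130,195). Next I fit the rack model to these points.

```bash
cat > h.py <<'E'
import numpy as np,cv2
from cell import vision
from scipy.optimize import least_squares
P={n:vision.camera_params(n) for n in("scene","side")}
def proj(n,X):
    p=P[n];T=np.linalg.inv(p["world_from_camera"]);c=T[:3,:3]@X+T[:3,3]
    return np.array([p["fx"]*c[0]/c[2]+p["cx"],p["fy"]*c[1]/c[2]+p["cy"]])
OFF={"side":(205,150),"scene":(165,175)}
def px(n,u,v): return (np.array([u,v])+.5)/5-.5+OFF[n]
def rack2w(x,y,a,p): c,s=np.cos(a),np.sin(a);return np.array([x+c*p[0]-s*p[1],y+s*p[0]+c*p[1],p[2]])
E
python3 - <<'E'
from h import *
obs=[("side",55,287,lambda s:(-.085,.15,.012)),("side",128,140,lambda s:(-.015,.15,.082)),("side",238,50,lambda s:(.085,.15,.082)),
("side",628,350,lambda s:(.085,-.15,.032)),("side",490,225,lambda s:(.075,s-.066,.075)),("side",380,330,lambda s:(-.028,s-.066,.075)),
("scene",668,128,lambda s:(.085,.15,.082)),("scene",285,530,lambda s:(.085,-.15,.032)),("scene",290,585,lambda s:(.085,-.15,.0)),
("scene",28,410,lambda s:(-.085,-.15,.012)),("scene",413,332,lambda s:(.075,s-.074,.075))]
f=lambda q:np.concatenate([proj(n,rack2w(q[0],q[1],q[2],m(q[3])))-px(n,u,v) for n,u,v,m in obs])
r=least_squares(f,[.55,-.15,0,.02],loss="soft_l1");q=r.x
print(q,np.round(f(q).reshape(-1,2),1).tolist())
def tri(a,b):return least_squares(lambda X:np.r_[proj("side",X)-px("side",*a),proj("scene",X)-px("scene",*b)],[.5,-.1,.09])
for nm,a,b in(("wing",(360,381),(130,195)),("cup lid",(253,105),(487,63))):
    t=tri(a,b);d=t.x-np.r_[q[:2],0];c,s=np.cos(q[2]),np.sin(q[2]);print(nm,t.x,t.cost,"rack",c*d[0]+s*d[1],-s*d[0]+c*d[1])
# predicted wing endpoints in rack frame for q=0, axis xk fit
for th in(0,.4,.7):
  e=[]
  for n in("side","scene"):
    for sg in(1,-1):
      for kz in(.013,-.017):
        k=np.array([-np.sin(.61087),0,np.cos(.61087)]);up=np.array([np.cos(.61087),0,np.sin(.61087)])
        w=np.cos(.7-th)*up+np.sin(.7-th)*np.array([0,1,0])
        d=tri((360,381),(130,195)).x
        off=.023*sg*w+(kz+.002)*k
        X=d+rack2w(0,0,q[2],off);e.append(((proj(n,X)-OFF[n])*5).astype(int).tolist())
  print(th,e)
E
```

```text
[ 0.56636279 -0.06655428  0.07149789  0.01634791] [[-0.4, -0.6], [-0.5, -0.4], [-0.6, -0.9], [1.8, -1.4], [-0.2, -1.1], [-0.2, -0.2], [0.3, -1.2], [-0.1, 0.9], [-0.2, 0.8], [-1.8, -0.5], [-2.3, -0.0]]
wing [ 0.49607971 -0.14530088  0.09598278] 0.11618994764931459 rack -0.07572893568792831 -0.07352460020901129
cup lid [0.58076763 0.01536408 0.12784139] 0.001936990203094277 rack 0.02022003912099921 0.08068003531035091
0 [[344, 333], [363, 342], [354, 420], [372, 426], [155, 142], [186, 197], [72, 186], [103, 240]]
0.4 [[361, 334], [379, 342], [337, 419], [356, 425], [148, 148], [179, 203], [80, 180], [110, 234]]
0.7 [[372, 339], [390, 347], [326, 414], [345, 420], [138, 154], [170, 210], [89, 174], [119, 228]]
```

```bash
python3 -m handwheel '[[[-0.0363,-0.0138,0.0125],0,-0.2],[[-0.0363,-0.0138,0.0125],0,-0.2],[[-0.0363,-0.0138,0.0125],0,-0.2],[[-0.0363,-0.0138,0.0125],0,-0.2],[[0,0,0],7.1,-0.2],[[0,0,0],7.1,-0.2],[[0,0,0],7.1,-0.2],[[0,0,0],7.1,-0.2]]'
python3 -m handwheel '[[[0,0,0],7.1,-0.2],[[0,0,0],7.1,-0.2],[[0,0,0],7.1,-0.2],[[0,0,0],1.6,-0.2],[[0,0,0],0,-0.2]]'
python3 - <<'E'
from cell import ctrl,vision
import cv2
s=ctrl.observe();print(s['joint_positions'],s['contact_force'])
im=vision.snapshot("wrist");cv2.imwrite("pics/w1.png",cv2.resize(im[:,:,::-1],(800,600)))
E
```

```text
clock: 0.77
ee_pos: [0.4942, -0.1456, 0.1488]
ee_rot: [-2.703, -1.598, 0.001]
contact_force: [-0.1, -0.4, -0.5]
grip_width: 0.0567
grasp_force: 0.0
clock: 1.18
ee_pos: [0.4945, -0.1451, 0.1489]
ee_rot: [-2.964, -1.04, 0.001]
contact_force: [0.2, -1.1, -0.5]
grip_width: 0.0567
grasp_force: 0.0
[-3.95463700e-01  2.63750227e-02  1.53485011e+00  4.87346176e-05
  1.58148346e+00  5.00258748e-01] [ 0.20239433 -1.11284524 -0.46993285]
```

View pics/w1.png

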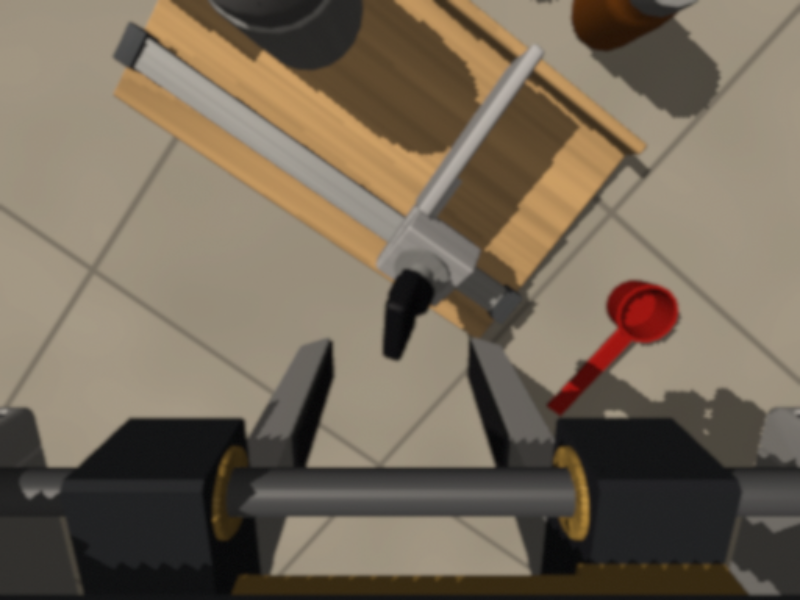

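The wing (top ends near (415,275) and (395,355)) lies between the fingertips, nearly on the tool's centre line (x≈400). I'll check this against the model projection.

```bash
python3 - <<'E'
from h import *
from cell import ctrl
from scipy.spatial.transform import Rotation as R
s=ctrl.observe();p=vision.camera_params("wrist");T=np.eye(4);T[:3,:3]=R.from_rotvec(s["ee_rot"]).as_matrix();T[:3,3]=s["ee_pos"]
M=np.linalg.inv(T@p["T_tool_cam"])
def w(X): c=M[:3,:3]@X+M[:3,3];return (np.array([p["fx"]*c[0]/c[2]+p["cx"],p["fy"]*c[1]/c[2]+p["cy"]])*1.5625).round()
g=np.array([.495,-.1453,.0976]);a=np.radians(35);k=np.array([-np.sin(a),0,np.cos(a)]);up=np.array([np.cos(a),0,np.sin(a)])
for th in(0,.2):
  x=np.cos(.7-th)*up+np.sin(.7-th)*np.array([0,1,0]);y=np.cross(k,x)
  print(th,[(i,j,l,w(g+rack2w(0,0,.0715,.023*i*x+.006*j*y+l*k)).tolist()) for i in(1,-1) for j in(1,-1) for l in(.013,-.017)])
E
```

```text
0 [(1, 1, 0.013, [372.0, 301.0]), (1, 1, -0.017, [393.0, 263.0]), (1, -1, 0.013, [395.0, 304.0]), (1, -1, -0.017, [414.0, 265.0]), (-1, 1, 0.013, [390.0, 360.0]), (-1, 1, -0.017, [407.0, 322.0]), (-1, -1, 0.013, [410.0, 363.0]), (-1, -1, -0.017, [425.0, 324.0])]
0.2 [(1, 1, 0.013, [380.0, 301.0]), (1, 1, -0.017, [400.0, 262.0]), (1, -1, 0.013, [404.0, 307.0]), (1, -1, -0.017, [422.0, 268.0]), (-1, 1, 0.013, [382.0, 357.0]), (-1, 1, -0.017, [399.0, 319.0]), (-1, -1, 0.013, [402.0, 363.0]), (-1, -1, -0.017, [418.0, 324.0])]
```

```bash
python3 -m handwheel '[[[0,0,0.02],0,-0.2],[[0,0,0.02],0,-0.2],[[0,0,0.014],0,-0.2],[[0,0,0],0,-0.2]]'
python3 -m handwheel '[[[0,0,0],0,1],[[0,0,0],0,1],[[0,0,0],0,1],[[0,0,0],0,1],[[0,0,0],0,1],[[0,0,0],0,1]]'
python3 - <<'E'
from cell import ctrl,vision
import cv2
s=ctrl.observe();print(s['wrist_torque'],s['contact_force'])
im=vision.snapshot("scene")[150:250,140:274];cv2.imwrite("pics/s2.png",cv2.resize(im[:,:,::-1],(800,600),interpolation=cv2.INTER_CUBIC))
E
```

```text
clock: 1.57
ee_pos: [0.4922, -0.1441, 0.0915]
ee_rot: [-2.959, -1.041, 0.009]
contact_force: [-0.5, -0.2, -1.0]
grip_width: 0.056
grasp_force: 0.0
clock: 2.07
ee_pos: [0.495, -0.1452, 0.0962]
ee_rot: [2.964, 1.041, 0.001]
contact_force: [-3.0, 3.1, 1.5]
grip_width: 0.0196
grasp_force: 1.8
[ 0.5435523   0.63304482 -0.06832303] [-3.02338748  3.12456981  1.47208167]
```

View pics/s2.png

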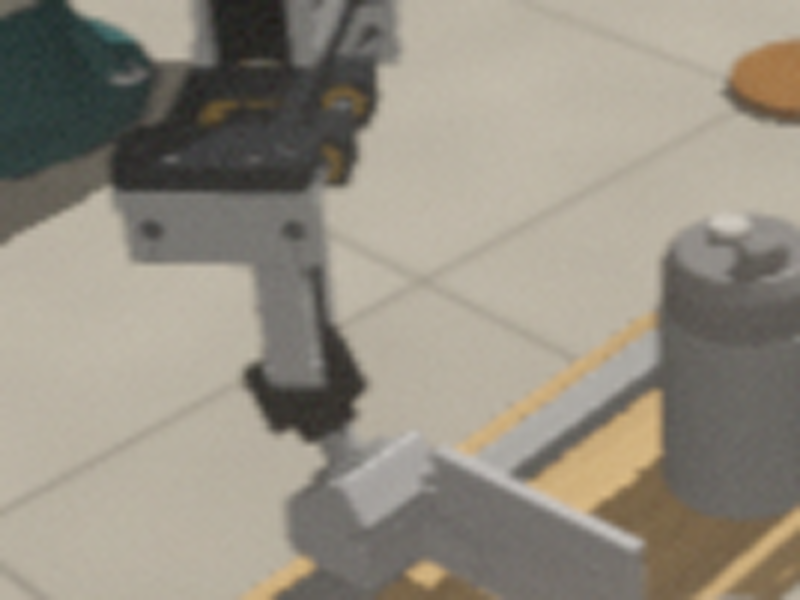

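The jaws hold the black wing (800x600 crop around (305,390)). I'll slide along rack +y, which in tool axes is about (+0.568, -0.823).

```bash
python3 -m handwheel '[[[0.0045,-0.0066,0],0,1],[[0.0057,-0.0082,0],0,1],[[0.0068,-0.0099,0],0,1],[[0.0068,-0.0099,0],0,1],[[0.0068,-0.0099,0],0,1],[[0.0068,-0.0099,0],0,1],[[0.0057,-0.0082,0],0,1],[[0.0045,-0.0066,0],0,1]]'
python3 -m handwheel '[[[0.0023,-0.0033,0],0,1],[[0.0023,-0.0033,0],0,1],[[0.0023,-0.0033,0],0,1],[[0,0,0],0,1]]'
```

```text
clock: 2.78
ee_pos: [0.4886, -0.0598, 0.0959]
ee_rot: [-2.963, -1.043, -0.001]
contact_force: [-3.2, -2.2, 5.3]
grip_width: 0.0148
grasp_force: 27.8
clock: 3.12
ee_pos: [0.4879, -0.0489, 0.0959]
ee_rot: [2.964, 1.041, 0.0]
contact_force: [-3.9, -1.2, 6.2]
grip_width: 0.0149
grasp_force: 27.9
```

```bash
python3 -m handwheel '[[[0.0017,-0.0025,0],0,1],[[0.0017,-0.0025,0],0,1],[[0.0017,-0.0025,0],0,1],[[0.0017,-0.0025,0],0,1],[[0.0017,-0.0025,0],0,1],[[0,0,0],0,1]]'
python3 -m handwheel '[[[0.0011,-0.0016,0],0,1],[[0.0011,-0.0016,0],0,1],[[0,0,0],0,1]]'
```

```text
clock: 3.62
ee_pos: [0.4869, -0.0343, 0.0958]
ee_rot: [2.964, 1.041, 0.0]
contact_force: [-2.4, -1.6, 6.1]
grip_width: 0.0149
grasp_force: 27.8
clock: 3.87
ee_pos: [0.4866, -0.0307, 0.0958]
ee_rot: [2.963, 1.04, 0.0]
contact_force: [-3.6, -3.0, 5.2]
grip_width: 0.0147
grasp_force: 27.8
```

```bash
python3 -m handwheel '[[[0.0009,-0.0012,0],0,1],[[0.0009,-0.0012,0],0,1],[[0,0,0],0,1]]'
python3 -m handwheel '[[[0.0009,-0.0012,0],0,1],[[0.0009,-0.0012,0],0,1],[[0,0,0],0,1]]'
```

```text
clock: 4.12
ee_pos: [0.4865, -0.0278, 0.0959]
ee_rot: [2.963, 1.04, 0.0]
contact_force: [-2.9, -2.1, 5.2]
grip_width: 0.0152
grasp_force: 27.9
clock: 4.37
ee_pos: [0.4863, -0.0248, 0.0959]
ee_rot: [2.963, 1.04, -0.0]
contact_force: [-3.6, -1.8, 5.2]
grip_width: 0.015
grasp_force: 27.9
```

```bash
python3 - <<'E'
from cell import ctrl,vision
import cv2
s=ctrl.observe();print(s['wrist_torque'],s['contact_force'])
for n,r in(("scene",(150,290,140,326)),("side",(130,250,190,350))):
  im=vision.snapshot(n);cv2.imwrite(f"pics/{n}3raw.png",im[:,:,::-1])
im=cv2.imread("pics/side3raw.png")[140:240,205:338];cv2.imwrite("pics/s3.png",cv2.resize(im,(798,600),interpolation=cv2.INTER_CUBIC))
E
```

```text
[-0.51634498  0.66965126 -0.18278974] [-3.62570028 -1.75723143  5.21423803]
```

View pics/s3.png

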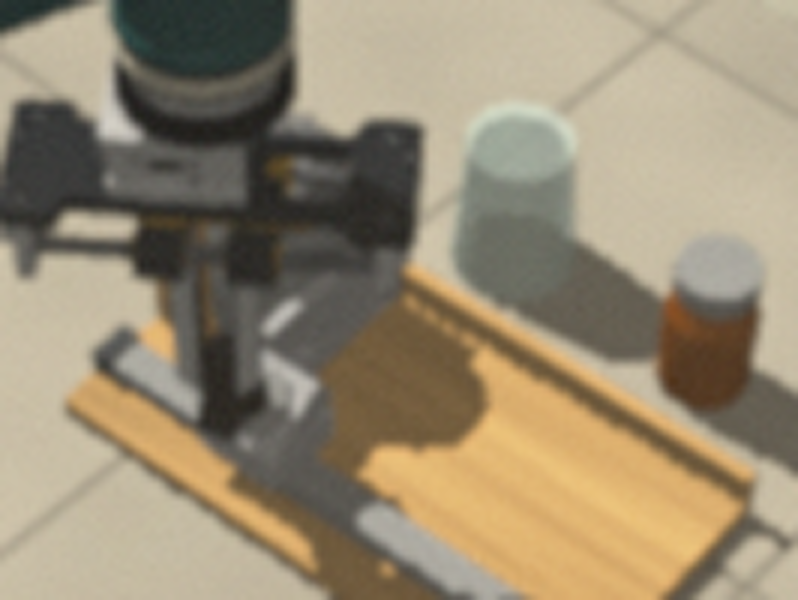

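The stop has followed the knob (plate top near (330,300) in the crop), and the jaws still hold the wing. I keep pushing in small steps and watch for the force to rise.

```bash
python3 -m handwheel '[[[0.0009,-0.0012,0],0,1],[[0,0,0],0,1]]'
python3 -m handwheel '[[[0.0009,-0.0012,0],0,1],[[0,0,0],0,1]]'; python3 -m handwheel '[[[0.0009,-0.0012,0],0,1],[[0,0,0],0,1]]'
```

```text
clock: 4.63
ee_pos: [0.4862, -0.0234, 0.0958]
ee_rot: [2.963, 1.04, -0.001]
contact_force: [-3.9, -3.2, 5.5]
grip_width: 0.0148
grasp_force: 27.9
clock: 4.8
ee_pos: [0.4862, -0.0231, 0.0958]
ee_rot: [2.961, 1.039, -0.002]
contact_force: [-3.5, -5.2, 5.2]
grip_width: 0.0147
grasp_force: 27.8
clock: 4.97
ee_pos: [0.4862, -0.0228, 0.0958]
ee_rot: [2.959, 1.037, -0.003]
contact_force: [-2.9, -8.9, 5.0]
grip_width: 0.0146
grasp_force: 27.8
```

Contact has stalled at y≈-0.023 with force rising, so the cup is snug. Next I turn the knob.

```bash
python3 -m handwheel '[[[0,0,0],5,1],[[0,0,0],5,1],[[0,0,0],5,1],[[0,0,0],5,1],[[0,0,0],0,1]]'
python3 -m handwheel '[[[0,0,0],5,1],[[0,0,0],5,1],[[0,0,0],5,1],[[0,0,0],0,1]]'
python3 -c "
from cell import ctrl
s=ctrl.observe();print(s['wrist_torque'],s['joint_positions'])"
```

```text
clock: 5.38
ee_pos: [0.4865, -0.0232, 0.0959]
ee_rot: [3.094, 0.504, -0.0]
contact_force: [-2.2, -9.4, 5.7]
grip_width: 0.0132
grasp_force: 29.1
clock: 5.72
ee_pos: [0.4871, -0.0247, 0.0956]
ee_rot: [3.13, 0.095, 0.003]
contact_force: [-1.0, -13.2, 1.2]
grip_width: 0.0121
grasp_force: 29.9
[-2.4763482   0.09307958  0.23153588] [-0.16005702 -0.00896135  1.67824958 -0.00947706  1.46851902  1.35069515]
```

```bash
python3 -m handwheel '[[[0,0,0],5,1],[[0,0,0],5,1],[[0,0,0],5,1],[[0,0,0],0,1]]'
python3 -m handwheel '[[[0,0,0],5,1],[[0,0,0],5,1],[[0,0,0],5,1],[[0,0,0],0,1]]'
python3 -m handwheel '[[[0,0,0],4,1],[[0,0,0],4,1],[[0,0,0],4,1],[[0,0,0],0,1]]'
python3 -c "
from cell import ctrl,vision
import cv2
s=ctrl.observe();print(s['wrist_torque'],s['joint_positions'])
im=vision.snapshot('scene')[140:240,165:299];cv2.imwrite('pics/s4.png',cv2.resize(im[:,:,::-1],(800,600),interpolation=cv2.INTER_CUBIC))"
```

```text
clock: 6.05
ee_pos: [0.4875, -0.0253, 0.0952]
ee_rot: [3.115, -0.313, 0.006]
contact_force: [0.5, -15.3, -0.8]
grip_width: 0.0131
grasp_force: 31.8
clock: 6.38
ee_pos: [0.4874, -0.0261, 0.0951]
ee_rot: [3.047, -0.717, 0.009]
contact_force: [0.5, -17.0, -1.5]
grip_width: 0.0149
grasp_force: 32.1
clock: 6.72
ee_pos: [0.4865, -0.0266, 0.0953]
ee_rot: [2.954, -1.031, 0.008]
contact_force: [-1.8, -16.7, 1.1]
grip_width: 0.0163
grasp_force: 31.4
[-3.13999275  0.31012566  0.45298192] [-0.16120889 -0.00862535  1.67857509 -0.01335906  1.46900178  2.08252724]
```

View pics/s4.png

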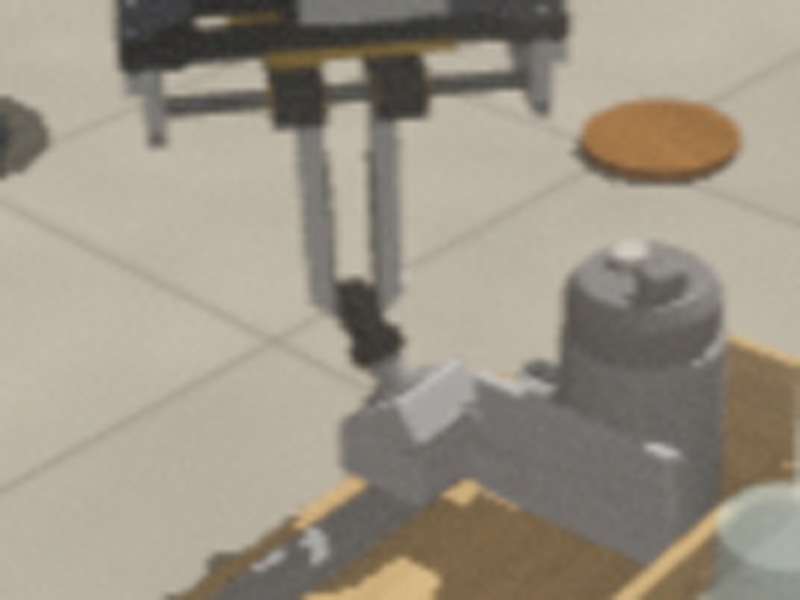

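The wing has come round with the jaws, which are past the 1.4 orientation, and the wrist torque of about 0.45 N m suggests the hard stop. I'll release, lift and check.

```bash
python3 -m handwheel '[[[0,0,0],0,0.2],[[0,0,0],0,0.0],[[0,0,0],0,-0.1],[[0,0,0],0,-0.2],[[0,0,-0.005],0,-0.2],[[0,0,-0.02],0,-0.2],[[0,0,-0.03],0,-0.2],[[0,0,-0.03],0,-0.2]]'
python3 -m handwheel '[[[0,0,-0.03],0,-0.2],[[0,-0.0,-0.03],0,-0.2],[[0,0,0],0,-0.2]]'
python3 -c "
from cell import ctrl,vision
import cv2,numpy as np
s=ctrl.observe();print(s['contact_force'],repr(s['ee_pos']),repr(s['ee_rot']))
im=vision.snapshot('wrist');im2=vision.snapshot('scene');im3=vision.snapshot('side')
for n,i in(('w5',im),('sc5',im2),('si5',im3)):cv2.imwrite('pics/%sraw.png'%n,i[:,:,::-1])
f=lambda i:cv2.resize(i[:,:,::-1],(400,300),interpolation=cv2.INTER_CUBIC)
c=np.vstack([np.hstack([f(im),f(im2)]),np.hstack([f(im3[140:240,205:338]),f(im2[150:250,165:298])])])
cv2.imwrite('pics/c5.png',c)"
```

```text
clock: 7.43
ee_pos: [0.4853, -0.0189, 0.1803]
ee_rot: [-2.967, 1.029, 0.005]
contact_force: [1.2, -0.4, -0.0]
grip_width: 0.0566
grasp_force: 0.0
clock: 7.68
ee_pos: [0.4891, -0.0195, 0.248]
ee_rot: [-2.965, 1.028, -0.02]
contact_force: [0.2, -0.3, 1.3]
grip_width: 0.0567
grasp_force: 0.0
[ 0.22218087 -0.29562075  1.30227729] array([ 0.48910155, -0.01949895,  0.24798881]) array([-2.96497689,  1.02754729, -0.01987361])
```

View pics/c5.png

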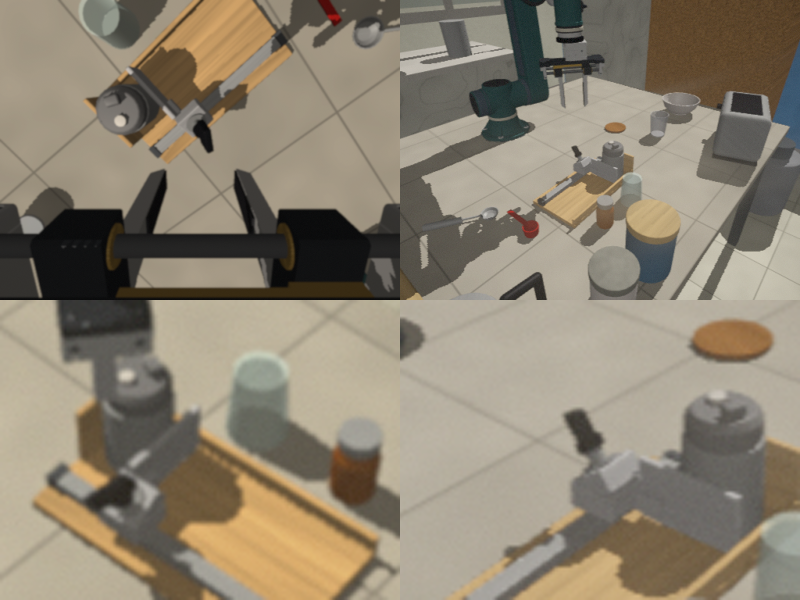

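The composite shows the cup upright between stop and wall and the bystanders where they were. The wing runs from (90,503) to (137,483) in the side crop. I'll compare its angle with the model.

```bash
python3 - <<'E'
from h import *
from scipy.spatial.transform import Rotation as R
p=vision.camera_params("wrist");T=np.eye(4);T[:3,:3]=R.from_rotvec([-2.96497689,1.02754729,-0.01987361]).as_matrix();T[:3,3]=[0.48910155,-0.01949895,0.24798881]
M=np.linalg.inv(T@p["T_tool_cam"])
def w(X): c=M[:3,:3]@X+M[:3,3];return np.array([p["fx"]*c[0]/c[2]+p["cx"],p["fy"]*c[1]/c[2]+p["cy"]])
imgs={"w":cv2.imread("pics/w5raw.png"),"side":cv2.imread("pics/si5raw.png"),"scene":cv2.imread("pics/sc5raw.png")}
g0=np.array([-.077,.0465,.0976]);a=np.radians(35);k=np.array([-np.sin(a),0,np.cos(a)]);up=np.array([np.cos(a),0,np.sin(a)])
out=[]
for n in("w","side","scene"):
  f=(lambda X:w(X)) if n=="w" else (lambda X:proj(n,X))
  W=lambda r:rack2w(.5664,-.0666,.0715,r)
  c=f(W(g0)).astype(int);row=[]
  for th in(1.0,1.2,1.4):
    x=np.cos(.7-th)*up+np.sin(.7-th)*np.array([0,1,0]);y=np.cross(k,x)
    o=c-[22,16];im=cv2.resize(imgs[n][o[1]:o[1]+33,o[0]:o[0]+44],(264,198),interpolation=cv2.INTER_CUBIC)
    q=[((f(W(g0+.023*i*x+.006*j*y+.013*k))-o+.5)*6).astype(int) for i,j in((1,1),(1,-1),(-1,-1),(-1,1))]
    cv2.polylines(im,[np.array(q)],True,(0,0,255),1);row.append(im)
  out.append(np.hstack(row))
cv2.imwrite("pics/k6.png",np.vstack(out))
E
```

```text
(no output)
```

View pics/k6.png

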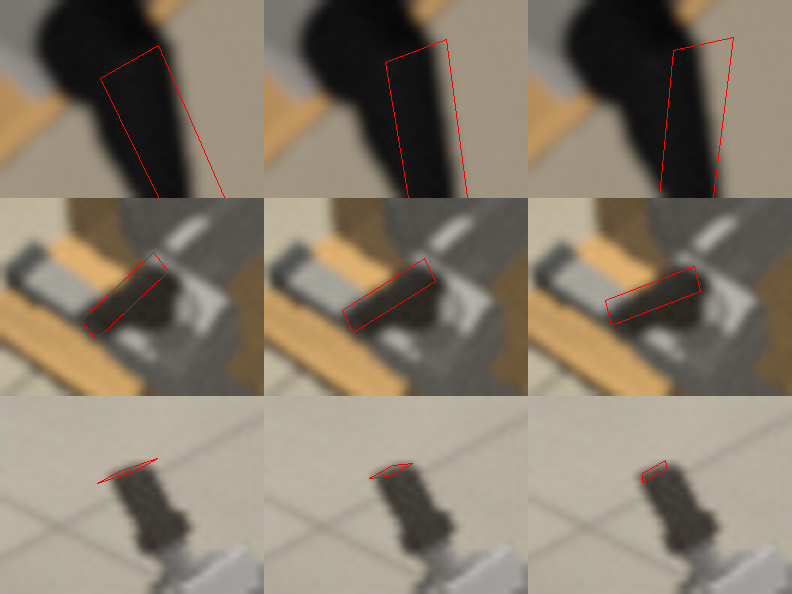

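The overlays put the knob at roughly 1.2 to 1.25, too close to the 1.15 limit. I'll regrip on the lower half of the wing for more leverage and tighten it further, which also pushes toward the cup.

```bash
python3 -m handwheel '[[[0,0,0],-5.5,-0.2],[[0,0,0],-5.5,-0.2],[[0,0,0],-5,-0.2],[[0,0,0],0,-0.2],[[0,0,0],0,-0.2]]'
python3 - <<'E'
from cell import ctrl
import numpy as np
from scipy.spatial.transform import Rotation as R
s=ctrl.observe();M=R.from_rotvec(s["ee_rot"]).as_matrix();print(s["ee_pos"])
print("to go",M.T@(np.array([.4758,-.0197,.089])-s["ee_pos"]))
a=.0715;d=np.array([.39*np.cos(a)-.88*np.sin(a),.39*np.sin(a)+.88*np.cos(a),.28]);print("dir",M.T@d)
n=np.array([M[0,1],M[1,1]]);print("roll",np.degrees(np.arctan2(-n[1],n[0])))
E
```

```text
clock: 8.25
ee_pos: [0.4853, -0.0196, 0.2385]
ee_rot: [-3.082, 0.61, 0.006]
contact_force: [-0.2, 0.0, -0.8]
grip_width: 0.0565
grasp_force: 0.0
[ 0.48530851 -0.01960082  0.23851607]
to go [-0.00822862  0.00364058  0.14954769]
dir [-0.04471993 -0.96141202 -0.28033383]
roll 112.40976346971117
```

```bash
python3 -m handwheel '[[[-0.008,0.003,0.03],0,-0.2],[[0,0,0.035],0,-0.2],[[0,0,0.035],0,-0.2],[[0,0,0.025],0,-0.2],[[0,0,0.015],0,-0.2],[[0,0,0.008],0,-0.2],[[0,0,0],0,-0.2]]'
python3 -m handwheel '[[[0,0,0],0,1],[[0,0,0],0,1],[[0,0,0],0,1],[[0,0,0],0,1],[[0,0,0],0,1],[[0,0,0],0,1]]'
python3 -m handwheel '[[[0,-0.0012,-0.0003],3,1],[[0,-0.0012,-0.0003],3,1],[[0,-0.0012,-0.0003],3,1],[[0,-0.0012,-0.0003],3,1],[[0,0,0],0,1]]'
```

```text
clock: 8.83
ee_pos: [0.4756, -0.0193, 0.0897]
ee_rot: [3.082, -0.609, -0.009]
contact_force: [0.2, -0.1, -0.5]
grip_width: 0.0563
grasp_force: 0.0
clock: 9.33
ee_pos: [0.4776, -0.0209, 0.0933]
ee_rot: [3.08, -0.607, 0.002]
contact_force: [-3.9, -7.6, 2.8]
grip_width: 0.0196
grasp_force: 3.9
clock: 9.75
ee_pos: [0.4774, -0.0221, 0.0934]
ee_rot: [2.986, -0.926, -0.002]
contact_force: [-5.6, -16.5, 1.5]
grip_width: 0.0137
grasp_force: 31.9
```

```bash
python3 -m handwheel '[[[0,-0.001,-0.0003],3,1],[[0,-0.001,-0.0003],3,1],[[0,-0.001,-0.0003],2,1],[[0,0,0],0,1]]'
python3 -m handwheel '[[[0,-0.001,-0.0003],3,1],[[0,-0.001,-0.0003],2,1],[[0,-0.001,-0.0003],2,1],[[0,0,0],0,1]]'
python3 -c "
from cell import ctrl
s=ctrl.observe();print(s['wrist_torque'],s['joint_positions'])"
```

```text
clock: 10.08
ee_pos: [0.4774, -0.0209, 0.0937]
ee_rot: [2.911, -1.131, -0.006]
contact_force: [-9.9, -18.9, 0.4]
grip_width: 0.0143
grasp_force: 33.2
clock: 10.42
ee_pos: [0.4769, -0.0198, 0.094]
ee_rot: [2.831, -1.305, -0.012]
contact_force: [-15.1, -20.5, 4.0]
grip_width: 0.0144
grasp_force: 31.1
[-3.92011007  2.93774667  0.36826598] [-0.14481094 -0.01612935  1.68885533 -0.02081773  1.48288024  2.29167268]
```

```bash
python3 -m handwheel '[[[0,-0.001,0],1,1],[[0,-0.001,0],1,1],[[0,-0.001,0],0,1],[[0,0,0],0,1]]'
python3 -m handwheel '[[[0,0,0],0,0.3],[[0,0,0],0,0.1],[[0,0,0],0,0],[[0,0,0],0,-0.2],[[0,0,0],0,-0.2],[[0,0,-0.005],0,-0.2],[[0,0,-0.02],0,-0.2],[[0,0,-0.03],0,-0.2]]'
python3 -m handwheel '[[[0,0,-0.03],0,-0.2],[[0,0,-0.04],0,-0.2],[[0,0,-0.03],0,-0.2],[[0,0,0],0,-0.2],[[0,0,0],0,-0.2],[[0,0,0],0,-0.2]]'
cat > ang.py <<'E'
from h import *
import sys
# silhouette fit of black wing in side+scene over theta, s
a=np.radians(35);k=np.array([-np.sin(a),0,np.cos(a)]);up=np.array([np.cos(a),0,np.sin(a)])
def iou(imgs,th,sy,dz,dx):
  t=0
  for n,im in imgs.items():
    x=np.cos(.7-th)*up+np.sin(.7-th)*np.array([0,1,0]);y=np.cross(k,x);g0=np.array([-.077+dx,sy,.0976+dz])
    c=proj(n,rack2w(.5664,-.0666,.0715,g0));o=C[n]-[20,20]
    pts=np.array([(proj(n,rack2w(.5664,-.0666,.0715,g0+.023*i*x+.006*j*y+l*k))-o)*8 for i in(1,-1) for j in(1,-1) for l in(.013,-.017)]).astype(np.int32)
    m=np.zeros((320,320),np.uint8);cv2.fillConvexPoly(m,cv2.convexHull(pts),1)
    d=D[n]; t+=(m&d).sum()/((m|d).sum())
  return t/len(imgs)
def run(fs,sy):
  global C,D;C={};D={};imgs={n:cv2.imread(f) for n,f in fs.items()}
  for n,im in imgs.items():
    C[n]=proj(n,rack2w(.5664,-.0666,.0715,np.array([-.077,sy,.0976]))).astype(int);o=C[n]-[20,20]
    gr=cv2.cvtColor(cv2.resize(im[o[1]:o[1]+40,o[0]:o[0]+40],(320,320),interpolation=cv2.INTER_CUBIC),cv2.COLOR_BGR2GRAY)
    b=(gr<70).astype(np.uint8);q,l,st,ce=cv2.connectedComponentsWithStats(b)
    i=1+np.argmin(np.hypot(*(ce[1:]-160).T)+1e3*(st[1:,4]<1500));D[n]=(l==i).astype(np.uint8);print(n,st[i],end=" ")
  for th in np.arange(.0,1.5,.1):
    print(round(th,2),round(max((iou(imgs,th,sy+e,dz,dx),e,dz,dx) for e in(-.003,-.0015,0,.0015,.003) for dz in(-.002,0,.002) for dx in (-.002,0,.002))[0],3),end="; ")
  print()
E
python3 - <<'E'
from ang import *
for n in("scene","side"):cv2.imwrite(f"pics/{n}7.png",vision.snapshot(n)[:,:,::-1])
run({"side":"pics/side0raw.png","scene":"pics/scene0raw.png"},-.0735)
run({"side":"pics/si5raw.png","scene":"pics/sc5raw.png"},.0465)
run({"side":"pics/side7.png","scene":"pics/scene7.png"},.0465)
E
```

```text
clock: 10.75
ee_pos: [0.477, -0.0195, 0.094]
ee_rot: [2.804, -1.351, -0.016]
contact_force: [-19.5, -24.4, 6.9]
grip_width: 0.0155
grasp_force: 33.0
clock: 11.42
ee_pos: [0.484, -0.0081, 0.1484]
ee_rot: [2.831, -1.359, -0.01]
contact_force: [0.5, 0.2, -0.7]
grip_width: 0.0563
grasp_force: 0.0
clock: 11.92
ee_pos: [0.4858, -0.0085, 0.25]
ee_rot: [-2.832, 1.359, 0.001]
contact_force: [-0.4, -0.4, -0.8]
grip_width: 0.0564
grasp_force: 0.0
side [ 126   91   90  148 8168] scene [   94   107   150   140 13241] 0.0 0.678; 0.1 0.695; 0.2 0.717; 0.3 0.733; 0.4 0.732; 0.5 0.732; 0.6 0.723; 0.7 0.696; 0.8 0.654; 0.9 0.6; 1.0 0.538; 1.1 0.467; 1.2 0.398; 1.3 0.367; 1.4 0.406; 
side [  91  126  131   94 7289] scene [ 141  133   88  105 4730] 0.0 0.331; 0.1 0.336; 0.2 0.345; 0.3 0.36; 0.4 0.376; 0.5 0.399; 0.6 0.424; 0.7 0.447; 0.8 0.476; 0.9 0.508; 1.0 0.549; 1.1 0.596; 1.2 0.63; 1.3 0.663; 1.4 0.661; 
side [  90  137  138   74 6592] scene [ 154  132   75  105 3048] 0.0 0.247; 0.1 0.249; 0.2 0.253; 0.3 0.261; 0.4 0.269; 0.5 0.282; 0.6 0.3; 0.7 0.32; 0.8 0.343; 0.9 0.372; 1.0 0.403; 1.1 0.44; 1.2 0.479; 1.3 0.523; 1.4 0.539;
```

The wing has turned further: its side-view height fell from 94 to 74 and its scene width from 88 to 75. The best fit is now at 1.4. Before handing in, I check that nothing else moved since the last picture and since the start.

```bash
python3 - <<'E'
from h import *
for a,b,t in(("sc5raw","scene7","5-7"),("scene0raw","scene7","0-7")):
  d=cv2.absdiff(cv2.imread(f"pics/{a}.png"),cv2.imread(f"pics/{b}.png")).max(2);d=cv2.medianBlur(d,3)
  n,l,st,_=cv2.connectedComponentsWithStats((d>35).astype(np.uint8));print(t,[s[:5].tolist() for s in st[1:] if s[4]>12])
# gap check: plate top far-end edge vs model at s=.136
for s in(.133,.136,.139):print(s,proj("scene",rack2w(.5664,-.0666,.0715,(.075,s-.074,.075))))
E
```

```text
5-7 [[197, 0, 44, 56, 706], [232, 0, 11, 8, 47], [232, 10, 6, 22, 67], [180, 68, 59, 34, 632], [256, 68, 7, 6, 25], [208, 88, 36, 8, 120], [188, 90, 21, 11, 109], [233, 99, 5, 37, 102], [240, 98, 3, 31, 68], [209, 102, 6, 31, 94], [204, 109, 8, 29, 87], [220, 189, 5, 7, 14], [50, 261, 8, 15, 34], [143, 261, 14, 8, 37], [103, 269, 19, 11, 103], [148, 268, 6, 5, 14], [123, 271, 15, 11, 56], [67, 274, 6, 4, 13], [173, 276, 4, 6, 16], [100, 287, 8, 11, 42], [75, 290, 12, 13, 61], [34, 300, 5, 40, 116], [141, 301, 10, 5, 26], [25, 304, 7, 40, 122], [82, 338, 5, 8, 15]]
0-7 [[132, 0, 15, 73, 356], [173, 0, 115, 164, 4905], [203, 0, 76, 64, 2217], [239, 68, 23, 7, 109], [179, 123, 11, 8, 24], [27, 181, 113, 99, 1481], [260, 181, 26, 19, 268], [181, 186, 78, 94, 2988], [0, 193, 56, 34, 582], [171, 253, 6, 6, 22], [101, 259, 109, 68, 2118], [80, 277, 16, 8, 51], [142, 282, 6, 3, 16], [77, 286, 12, 14, 93], [0, 291, 24, 93, 1623], [28, 300, 11, 41, 356], [58, 304, 21, 40, 366], [29, 304, 131, 80, 3167]]
0.133 [274.99511543 216.42015805]
0.136 [275.69860212 215.84599773]
0.139 [276.39888335 215.27445359]
```

```bash
python3 -c "
from cell import workorder
print(workorder.sign_off())"
```

```text
the job is handed in; nothing more can be done
None
```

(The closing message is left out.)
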